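# Wedge down the clamp that holds the offcut

### The job

Two rocking clamps stand on the table; under the nose of one of them lies the thin offcut, loose. Take the wooden wedge out of its plywood pocket and push it flat along the table, thin end first, under the tail of that clamp until the nose bears tightly on the offcut, and leave it jammed there by itself. Do not shift the offcut, and leave the ring under the other clamp, the long offcut and the tape measure where they are.

Things in the scene. Friction and masses are not known exactly. Their poses are not given: they have to be found in the camera images.
- wedge_mid (a point): centre (half-way up, 12 mm above its underside) of the loose beech wedge, 30 x 120 x 24 mm, 35 g: flat underside, parallel sides 30 mm apart (x), 24 mm thick at its +y end, falling evenly to 6 mm at its -y end. It starts flat in the pocket with its thick end inside and 56 mm of the thin end sticking out.
- pocket: fixed open-topped plywood pocket, no floor. Origin on the table at its middle, z up; slot along x, 36 mm wide and open towards -x: two cheeks 66 x 12 x 36 mm (y +-18 to +-30 mm, x -33 to +33) and a back wall (x +33 to +43). The wedge's thin end sticks out at -x; the cheeks leave no room for fingers beside the thick end.
- clamp_1: rocking clamp bolted to the table, one of two alike. Origin on the table under the pivot; x from tail to nose, y sideways. Base plate 40 mm wide (y), x -33 to +25 mm, 8 mm high; pivot 44 mm up; wooden arm 22 mm wide, x -85 to +69 mm, its top 53 mm up. Which clamp has the thin offcut under its nose changes from start to start.
- clamp_1_tail (a point): foot of clamp_1's tail leg: lowest point of its steel roller (radius 8 mm, 22 mm long, axis along x; the leg is 18 mm in x, 22 mm in y), 9 mm above the table at rest; fixed in clamp_1 at x = -72 mm, axes as clamp_1. The wedge goes under it along y, from either side; the nose meets the offcut when about 45 to 55 mm of it have passed; a push of about 20 N then jams it, held by friction.
- clamp_2: the other clamp, the same in every measure as clamp_1.
- clamp_2_tail (a point): the same point of clamp_2.
- clamp_1_arm (a joint): angle of clamp_1's arm (nose button 58 mm beyond the pivot, 26 mm above the table at rest): 0 at rest (tail down, a light spring holds it there), growing as the tail rises and the nose goes down; the nose touches the thin offcut at about 0.05 to 0.07, limit 0.2.
- clamp_2_arm (a joint): the same for clamp_2.
- work_mid (a point): centre of the thin offcut (dark wood block, 60 x 75 x 22 mm, loose) that lies under the nose of one of the clamps; half-way up, 11 to 12 mm above the table level.
- ring_mid (a point): centre of a flat steel spacer ring, 60 mm across, 10 mm high, loose, that lies under the nose of the other clamp; to be left alone.
- long_offcut_mid (a point): centre of a pale offcut, 50 x 110 x 32 mm (long along its y), loose bystander near the front edge.
- tape_mid (a point): centre of a tape measure, 36 x 78 x 61 mm (long along its y), loose bystander near the front edge.

How it is judged:
By the outcome, as a careful person would: the job done as asked, in the order asked, and still so for the second after the job is handed in, with the robot touching nothing.
It also fails if it takes over 58 s, if anything falls off the work surface, if the arm or the gripper's body presses on something with over 40 N, if the wrist force passes 120 N, or if a joint passes its speed limit or range.

### The arm

A 6-joint arm with a two-finger parallel gripper is mounted at the origin on a cart in front of the work surface, level with it; the furniture and walls round the work are solid. World frame = base frame: x ahead of the robot, y to its left, z up, the work surface at z = 0. Lengths are in m, angles in degrees, forces in N, time in s.
With the tool pointing down it reaches from about 0.25 to 0.775 m from the base axis. Payload 4 kg.
Tool frame: the origin (TCP) lies at the very end of the fingers, on their centre line; the grasp point (between the pads) lies 19 mm behind it; y points along the fingers, x is the direction in which the jaws open and shut, and the axes are right-handed (so a half turn about y gives the same grasp; the last joint's range is limited). The gripper opens to 85 mm and grips with 20 to 120 N. Pads are 22 mm wide; open, the fingers measure 114 mm over their backs; the gripper's body (76 mm by 85 mm) begins 54 mm behind the grasp point. The pads swing forward as they close: fully open they stand 13 mm farther back than shut.
Start: joints at [-79.647, 4.996, 78.535, -0, 96.463, -5.907], TCP at [0.154, -0.528, 0.231] pointing down, gripper open.
Joint ranges: [-177.83, 177.83], [-43.37, 116.18], [15.69, 146.23], [-61.86, 241.86], [9.47, 152.12], [-147.06, 147.06]. Speed limits (degrees/s): [159.86, 159.86, 180, 180, 180, 180].

### API

Orientations are given as [roll, pitch, yaw] about the fixed x, y, z axes, in that order (R = Rz(yaw) Ry(pitch) Rx(roll)).
In Python, from plant import get_state, get_image, hand_in gives the robot as it stands. The module is installed in compiled form; this text tells all that it offers.
- The arm moves only by the tool move_arm, never from a script. Its argument "targets" is a list of rows, each a list of 6 numbers: the shift along the tool's x, y, z in mm, then the turn, a rotation vector about the tool's x, y, z in rad. In form: [[dx, dy, dz, ax, ay, az], ...]. A call has exactly 10 rows; each row is the pose to reach, as a shift and turn from the pose commanded when the call began, along the tool's axes at that moment; what a row does not reach only later rows make up. A row lasts 1/10 s, in which the tool goes at most 50 mm and 8.59 degrees, less where a joint would pass 70% of its speed; a pose out of reach is approached as far as the arm can. A call with a gripper value outside its range is refused whole. "fingers" is the finger opening in mm, from 0 to 85.4, set as the call begins (left out, the last holds). The fingers move at their own pace and stop on an object; the grip force is fixed at half the most. Time passes only in rows, so rows that repeat a pose let the fingers close, or fill a call up. It gives the time, the measured TCP pose, the force and the opening at its end, in the units of the state.
- get_state(): the state, without advancing time (a new reading comes with each control period).
- get_image(name): name is "scene" or "top" or "wrist"; returns a dict with "img" (384x512x3 uint8, red, green, blue), "range_z" (384x512 float32, m along the optical axis (not along the pixel's ray), 0 where there is no reading), "camera_matrix" (3x3 intrinsics, pixels), "eye" and "orientation" of the camera in the world; the wrist camera has in their place "mount" (4x4, takes a point from camera to tool coordinates, whose origin is the TCP and whose axes are the tool frame's). Camera axes: x right, y up, looking along -z (the intrinsics and any distortion apply to the point x, -y, -z); pixel columns grow to the right and rows downward; lengths in m; the calibration is good to about 2 mm. The wrist camera is an equidistant fisheye: a pixel r from the principal point sees the ray r / f radians off the axis. A picture is of the moment at which its call begins: read the wrist's pose just before it.
- hand_in(): hands the job in, once; it reports no verdict.
The state is a dict: "time": time; "q": joint angles; "joint_velocities": joint speeds; "effort": joint torques, N m; "position": TCP position; "tcp_rot": TCP orientation; "wrist_force": force on the tool from outside, world axes, zero at the start; "moment": the same for the moment, N m; "width": finger opening in m.
Only numpy, scipy, OpenCV 4.12 (cv2) and the standard library are available. Lean on these libraries where they do the work, as an engineer would, in place of code of your own. Each camera call takes 0.05 s, during which the arm holds its last target. There are 200 camera calls.

## Working session

There is one attempt and no reset: what is moved stays moved. The work goes in short steps, Python scripts to look and compute and a tool call to move; the robot and the scene stay as the last step left them, time stands still between calls to the robot, and variables do not carry over. Pictures are saved under pics/ and viewed, about 8 in all and at most 12, crops included, and the job is handed in when it is done.

Besides the shell and the picture viewer there is one more tool, called after "Emit:" by a JSON object that holds its "op" and its "data". move_arm: Moves the arm, as the interface text tells. Its arguments: {"type":"object","properties":{"targets":{"type":"array","items":{"type":"array","items":{"type":"number"}}},"fingers":{"type":"number"}},"required":["targets"]}

```bash
mkdir -p pics
cat > h.py <<'E'
import numpy as np, cv2
from scipy.spatial.transform import Rotation as R
from plant import get_state, get_image, hand_in
def save(d,n): cv2.imwrite('pics/'+n,d['img'][...,::-1])
def cloud(d):
    K=d['camera_matrix']; z=d['range_z']; v,u=np.mgrid[0:384,0:512]
    P=np.stack([(u-K[0,2])/K[0,0]*z,-(v-K[1,2])/K[1,1]*z,-z],-1)
    O=np.array(d['orientation']); M=O if O.shape==(3,3) else R.from_euler('xyz',O,degrees=True).as_matrix()
    W=P@M.T+np.array(d['eye']); W[z==0]=np.nan; return W
E
python3 - <<'E'
from h import *
print(get_state())
for n in ('scene','top'):
    d=get_image(n); save(d,n+'0.png'); print(n,d['camera_matrix'],d['eye'],d['orientation'],{k:np.shape(v) for k,v in d.items()})
    np.save(n+'.npy',cloud(d))
a=np.hstack([cv2.imread('pics/top0.png')])
cv2.imwrite('pics/top0b.png',cv2.resize(a,(800,600)))
E
```

```text
{'time': 0.0, 'q': array([-7.96477091e+01,  5.03925346e+00,  7.86275523e+01, -1.32865911e-03,
        9.64627227e+01, -5.90641569e+00]), 'joint_velocities': array([-0.00614592,  0.09924264, -0.0538251 , -0.12038482, -0.07968316,
       -0.0013756 ]), 'effort': array([-1.40221055e-03, -3.51861620e+01, -3.13278043e+01, -3.18413959e-04,
        1.07135871e-02,  1.14512440e-05]), 'position': array([ 0.15388871, -0.52749621,  0.23011289]), 'tcp_rot': array([-89.98798453,   0.12897675, -73.74142789]), 'wrist_force': array([-0.83493807,  0.12100302, -0.17596495]), 'moment': array([-0.01109416, -0.04722531, -0.0236516 ]), 'width': 0.08519640603112535}
scene [[386.34729041   0.         258.07178067]
 [  0.         386.34729041 185.46631748]
 [  0.           0.           1.        ]] [0.02528899 0.69751985 0.41361531] [  68.28434817    1.05232341 -148.52667205] {'img': (384, 512, 3), 'range_z': (384, 512), 'camera_matrix': (3, 3), 'eye': (3,), 'orientation': (3,)}
top [[357.68222609   0.         259.01623461]
 [  0.         357.68222609 194.99573337]
 [  0.           0.           1.        ]] [ 0.35249798 -0.04977425  0.93203961] [  6.59124093   0.11743758 -89.07795422] {'img': (384, 512, 3), 'range_z': (384, 512), 'camera_matrix': (3, 3), 'eye': (3,), 'orientation': (3,)}
```

View pics/top0b.png

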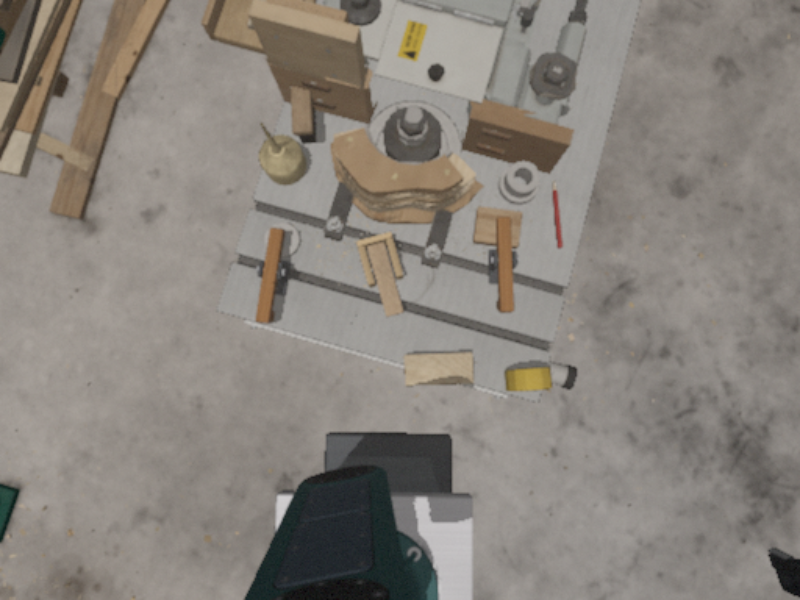

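View pics/scene0.png

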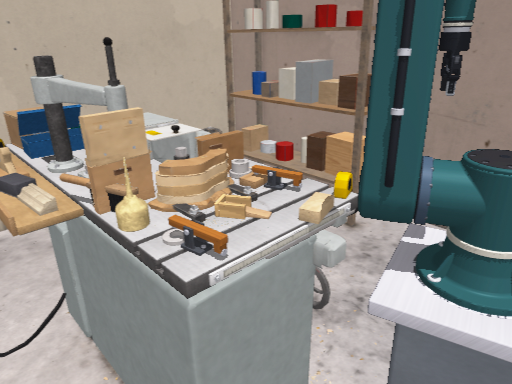

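The right-hand clamp (arm from (503,217) to (507,310)) has the dark block under its nose at (497,227). The wedge sticks out of the pocket towards the robot, from (380,265) to (392,313). The ring is under the left clamp.

Run:
```python
from h import *
W=np.load('top.npy'); im=cv2.imread('pics/top0.png'); hsv=cv2.cvtColor(im,cv2.COLOR_BGR2HSV)
def px(u,v): u=int(u*.64);v=int(v*.64); return np.nanmedian(W[v-1:v+2,u-1:u+2].reshape(-1,3),0).round(4)
for n,p in dict(wthin=(392,310),wmid=(386,290),cheekL=(367,265),cheekR=(397,260),back=(375,240),nose=(503,220),tail=(507,307),block=(485,227),table=(450,320),table2=(350,300)).items(): print(n,px(*p))
def fit(name,mask):
    P=W[mask]; c=P[:,:2].astype(np.float32); r=cv2.minAreaRect(c); print(name,len(P),np.median(P,0).round(4),np.array(r[0]).round(4),np.array(r[1]).round(4),round(r[2],1), 'z',np.percentile(P[:,2],[5,50,95]).round(4)); print(cv2.boxPoints(r).round(3).tolist())
v,u=np.mgrid[0:384,0:512]; U=u/.64;V=v/.64
z=W[...,2]
box=lambda a,b,c,d:(U>a)&(U<b)&(V>c)&(V<d)
fit('armR',box(485,525,205,325)&(z>.043)&(z<.07))
fit('armL',box(250,290,220,335)&(z>.043)&(z<.07))
fit('pocket',box(350,410,225,290)&(z>.03)&(z<.045))
fit('wedge',box(365,410,285,325)&(z>.004)&(z<.03))
fit('block',box(465,525,200,255)&(z>.015)&(z<.03))
fit('long',box(395,480,340,395)&(z>.025))
fit('tape',box(495,580,350,395)&(z>.03))
a=im[110:210,200:360]; cv2.imwrite('pics/crop1.png',cv2.resize(a,(800,500),interpolation=cv2.INTER_CUBIC))
```

```text
wthin [ 0.4512 -0.0228  0.0076]
wmid [ 0.4844 -0.0145  0.0118]
cheekL [0.5217 0.0184 0.035 ]
cheekR [ 0.5297 -0.0323  0.0375]
back [0.5632 0.0042 0.0356]
nose [ 0.5958 -0.2001  0.0534]
tail [ 0.4541 -0.2073  0.0521]
block [ 0.5903 -0.1764  0.0237]
table [ 0.4404 -0.1242 -0.0272]
table2 [ 0.467   0.0462 -0.0021]
armR 637 [ 0.5276 -0.205   0.0526] [ 0.5256 -0.2064] [0.1531 0.0452] 2.5 z [0.0466 0.0526 0.0556]
[[0.4480000138282776, -0.18700000643730164], [0.44999998807907104, -0.23199999332427979], [0.6029999852180481, -0.22599999606609344], [0.6010000109672546, -0.18000000715255737]]
armL 654 [0.5038 0.1691 0.0526] [0.5019 0.1684] [0.1528 0.0431] 0.7 z [0.0469 0.0526 0.0554]
[[0.42500001192092896, 0.1889999955892563], [0.4259999990463257, 0.1459999978542328], [0.5789999961853027, 0.14800000190734863], [0.578000009059906, 0.19099999964237213]]
pocket 332 [0.5412 0.0042 0.0359] [ 0.5345 -0.0039] [0.0757 0.0599] 16.8 z [0.0327 0.0359 0.0384]
[[0.49000000953674316, 0.014000000432133675], [0.5070000290870667, -0.04399999976158142], [0.5789999961853027, -0.02199999988079071], [0.561999976634
[... 429 characters left out ...]
0.2290000021457672], [0.6179999709129333, -0.24400000274181366], [0.6359999775886536, -0.1469999998807907], [0.5540000200271606, -0.13199999928474426]]
long 880 [ 0.356  -0.1028  0.0321] [ 0.3559 -0.1026] [0.05   0.1098] 2.9 z [0.0294 0.0321 0.0347]
[[0.328000009059906, -0.04899999871850014], [0.33399999141693115, -0.1589999943971634], [0.3840000033378601, -0.15600000321865082], [0.3779999911785126, -0.04600000008940697]]
tape 396 [ 0.3421 -0.2411  0.0566] [ 0.3423 -0.2475] [0.0351 0.0691] 4.0 z [0.0365 0.0566 0.0619]
[[0.32199999690055847, -0.21400000154972076], [0.3269999921321869, -0.28299999237060547], [0.3619999885559082, -0.2809999883174896], [0.3569999933242798, -0.21199999749660492]]
```

View pics/crop1.png

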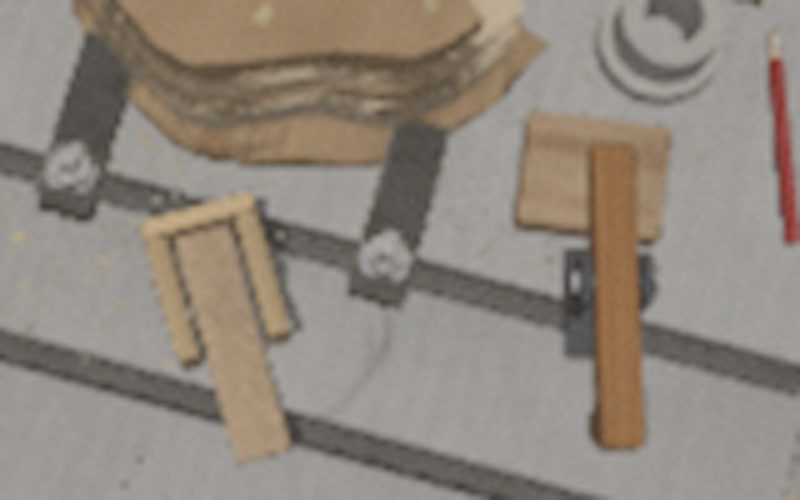

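Run:
```python
from h import *
d=get_image('top'); K=d['camera_matrix']; M=R.from_euler('xyz',d['orientation'],degrees=True).as_matrix(); e=d['eye']
def ip(u,v,z):
    u=200+u/5-.4; v=110+v/5-.4
    r=M@np.array([(u-K[0,2])/K[0,0],-(v-K[1,2])/K[1,1],-1]); return (e+r*(z-e[2])/r[2])[:2]
n1,n2,t1,t2=[ip(*p,.053) for p in((590,147),(635,145),(600,445),(643,447))]
n=(n1+n2)/2;t=(t1+t2)/2; ax=(n-t)/np.linalg.norm(n-t); print('len',np.linalg.norm(n-t),'w',np.linalg.norm(n1-n2),'yaw',np.degrees(np.arctan2(ax[1],ax[0])))
o=((t+85*ax/1000)+(n-69*ax/1000))/2; print('origin',o,'tail',o-.072*ax)
a,b=ip(238,462,.006),ip(290,443,.006); c,f=ip(178,237,.022),ip(230,222,.022)
tip=(a+b)/2; bk=(c+f)/2; w=bk-tip; print('tip',tip,'back',bk,'len',np.linalg.norm(w),'wid',np.linalg.norm(a-b),np.linalg.norm(c-f),'yaw',np.degrees(np.arctan2(w[1],w[0])))
p=[ip(*q,.036) for q in((143,225),(253,195),(190,365),(287,335))]; print('pocket',p)
W=np.load('top.npy')
for u,v in((385,255),(380,290),(400,200),(420,140)): 
    u=int(200+u/5);v=int(110+v/5); print('strap',np.nanmax(W[v-2:v+3,u-2:u+3,2]),W[v,u])
```

```text
len 0.15195117194275132 w 0.022704369660653357 yaw 1.4379047886263563
origin [ 0.53106057 -0.20462512] tail [ 0.45908325 -0.20643186]
tip [ 0.44581869 -0.0291639 ] back [0.55998839 0.00373223] len 0.11881446192570275 wid 0.028807358712905254 0.02808053961933872 yaw 16.07347001341085
pocket [array([0.55865207, 0.03414496]), array([ 0.57519599, -0.02177806]), array([0.4867258 , 0.00846135]), array([ 0.50288333, -0.04040142])]
strap 0.03886964133205795 [ 0.54395155 -0.09071108  0.03602768]
strap 0.025475166672702998 [ 0.5289861  -0.08906678  0.01949862]
strap 0.024853200623280558 [ 0.57733297 -0.09910217  0.017247  ]
strap 0.025151616987685976 [ 0.60782475 -0.10886806  0.02371268]
```

Emit:
{"op": "move_arm", "data": {"targets": [[-397,0,447,0,0,0],[-397,0,447,0,0,0],[-397,0,447,0,0,0],[-397,0,447,0,0,0],[-397,0,447,0,0,0],[-397,0,447,0,0,0],[-397,0,447,0,0,0],[-397,0,447,0,0,0],[-397,0,447,0,0,0],[-397,0,447,0,0,0]], "fingers": 60}}

```text
time: 1.15
position: [0.4204, -0.1026, 0.2312]
tcp_rot: [-90.0, -0.0, -73.7]
wrist_force: [0.9, -0.4, -0.0]
width: 0.0599
```

Emit:
{"op": "move_arm", "data": {"targets": [[-30,50,35,0,0,0],[-60,100,68,0,0,0],[-60,100,68,0,0,0],[-60,100,68,0,0,0],[-60,100,68,0,0,0],[-60,100,68,0,0,0],[-60,100,68,0,0,0],[-60,100,68,0,0,0],[-60,100,68,0,0,0],[-60,100,68,0,0,0]]}}

```text
time: 2.15
position: [0.4685, -0.0284, 0.1318]
tcp_rot: [-90.0, -0.0, -73.8]
wrist_force: [0.1, 0.6, 0.3]
width: 0.0598
```

```bash
cat >> h.py <<'E'
def wr():
    s=get_state(); d=get_image('wrist'); T=np.eye(4); T[:3,:3]=R.from_euler('xyz',s['tcp_rot'],degrees=True).as_matrix(); T[:3,3]=s['position']
    return s,d,T@d['mount']
def wp(d,C,u,v,z):
    K=d['camera_matrix']; a=np.array([u-K[0,2],v-K[1,2]]); r=np.linalg.norm(a); th=r/K[0,0]
    k=np.array([*(a/r*np.sin(th)),np.cos(th)])*[1,-1,-1]; k=C[:3,:3]@k; return C[:3,3]+k*(z-C[2,3])/k[2]
E
python3 - <<'E'
from h import *
import pickle
s,d,C=wr(); print(s['position'],s['tcp_rot'],d['camera_matrix'],C.round(3)); save(d,'w1.png'); pickle.dump((d,C),open('w1.pkl','wb'))
E
```

```text
[ 0.46851036 -0.02836939  0.13179141] [-8.99525355e+01 -3.07161097e-02 -7.37831131e+01] [[297.31863964   0.         260.35727033]
 [  0.         297.31863964 187.69015583]
 [  0.           0.           1.        ]] [[ 0.279  0.921  0.271  0.538]
 [-0.96   0.268  0.079 -0.007]
 [ 0.    -0.283  0.959  0.274]
 [ 0.     0.     0.     1.   ]]
```

View pics/w1.png

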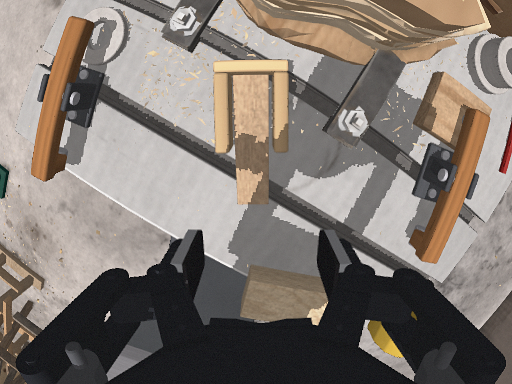

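Wedge lies straight in the image: tip edge (238,204)–(269,202), thick end (234,76)–(269,75); the right clamp's tail is at about (424,258).

Run:
```python
from h import *
import pickle
d,C=pickle.load(open('w1.pkl','rb'))
f=lambda u,v,z:wp(d,C,u,v,z)[:2]
t=(f(237,204,.006)+f(269.5,203,.006))/2; b=(f(234,75,.024)+f(269,75,.024))/2
w=b-t; print(t,b,np.linalg.norm(w),np.degrees(np.arctan2(w[1],w[0])))
n=(f(467,107,.053)+f(489,113,.053))/2; q=(f(416,257,.053)+f(437,262,.053))/2; a=n-q; L=np.linalg.norm(a); print(n,q,L,np.degrees(np.arctan2(a[1],a[0])),'tail',q+a/L*.013)
yaw=np.radians(-73.74); X=np.array([np.cos(yaw),np.sin(yaw)]);Z=np.array([-X[1],X[0]])
p=get_state()['position'][:2]; wd=w/np.linalg.norm(w)
g=(t+np.array([.4458,-.0292]))/2+.027*wd; print('go',(g-p)@X*1e3,(g-p)@Z*1e3)
```

```text
[ 0.4448887  -0.02723581] [0.55798757 0.00621123] 0.11794091079984542 16.474678493893062
[ 0.59910253 -0.19232383] [ 0.45062529 -0.20007105] 0.14867921099249398 2.986861127897977 tail [ 0.46360763 -0.19939366]
go -6.61517463758036 4.820992120636016
```

Emit:
{"op": "move_arm", "data": {"targets": [[-7,40,5,0,0,0],[-7,80,5,0,0,0],[-7,110,5,0,0,0],[-7,120,5,0,0,0],[-7,128,5,0,0,0],[-7,128,5,0,0,0],[-7,128,5,0,0,0],[-7,128,5,0,0,0],[-7,128,5,0,0,0],[-7,128,5,0,0,0]]}}

```text
time: 3.2
position: [0.4718, -0.02, 0.0041]
tcp_rot: [-89.9, -0.0, -73.7]
wrist_force: [-0.4, 0.3, 0.2]
width: 0.0598
```

Emit:
{"op": "move_arm", "data": {"targets": [[0,0,0,0,0,0],[0,0,0,0,0,0],[0,0,0,0,0,0],[0,0,0,0,0,0],[0,0,0,0,0,0],[0,0,0,0,0,0],[0,0,0,0,0,0],[0,0,0,0,0,0],[0,0,0,0,0,0],[0,0,0,0,0,0]], "fingers": 15}}

```text
time: 4.2
position: [0.4716, -0.0199, 0.0038]
tcp_rot: [-90.0, -0.0, -73.7]
wrist_force: [-0.7, 1.2, 4.7]
width: 0.0276
```

Emit:
{"op": "move_arm", "data": {"targets": [[0,-4,-4,0,0,0],[0,-20,-6,0,0,0],[0,-45,-6,0,0,0],[0,-65,-6,0,0,0],[20,-65,-13,0,-0.14,0],[40,-65,-20,0,-0.28,0],[60,-65,-27,0,-0.42,0],[80,-65,-34,0,-0.56,0],[100,-65,-42,0,-0.7,0],[123,-65,-49,0,-0.84,0]]}}

```text
time: 5.2
position: [0.4575, -0.152, 0.0674]
tcp_rot: [-90.0, 0.1, -25.3]
wrist_force: [-0.3, 0.3, -0.4]
width: 0.0277
```

Emit:
{"op": "move_arm", "data": {"targets": [[0,0,0,0,-0.12,0],[0,0,0,0,-0.24,0],[0,0,0,0,-0.36,0],[0,0,0,0,-0.483,0],[0,0,0,0,-0.483,0],[0,0,0,0,-0.483,0],[0,0,0,0,-0.483,0],[0,0,0,0,-0.483,0],[0,0,0,0,-0.483,0],[0,0,0,0,-0.483,0]]}}

```text
time: 6.2
position: [0.4587, -0.1516, 0.0684]
tcp_rot: [-90.0, -0.0, 2.0]
wrist_force: [0.2, 0.8, 0.1]
width: 0.0276
```

Run:
```python
from h import *
import pickle
s,d,C=wr(); print(s['position'],s['tcp_rot'],s['width']); save(d,'w2.png'); pickle.dump((d,C),open('w2.pkl','wb'))
```

```text
[ 0.45866929 -0.15163929  0.06835795] [-9.00065123e+01 -5.78689371e-03  2.04356211e+00] 0.027611586297998706
```

View pics/w2.png

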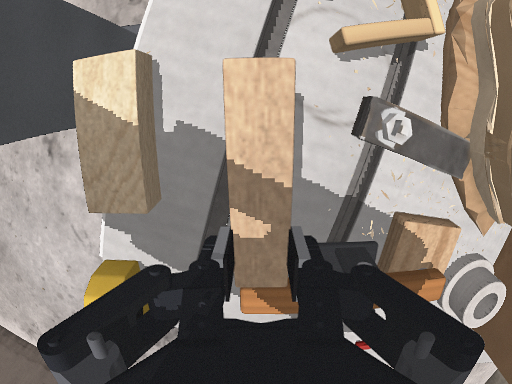

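The wedge is held square (thin end at (262,285), thick at (260,58)), clamp tail just beyond. Set down.

Emit:
{"op": "move_arm", "data": {"targets": [[0,30,0,0,0,0],[0,50,0,0,0,0],[0,60,0,0,0,0],[0,64,0,0,0,0],[0,64,0,0,0,0],[0,64,0,0,0,0],[0,64,0,0,0,0],[0,64,0,0,0,0],[0,64,0,0,0,0],[0,64,0,0,0,0]]}}

```text
time: 7.25
position: [0.4587, -0.1517, 0.0044]
tcp_rot: [-90.0, -0.0, 2.1]
wrist_force: [-0.1, 0.1, -0.2]
width: 0.0277
```

Emit:
{"op": "move_arm", "data": {"targets": [[0,0,0,0,0,0],[0,0,0,0,0,0],[0,0,0,0,0,0],[0,0,0,0,0,0],[0,-10,0,0,0,0],[0,-40,0,0,0,0],[0,-80,0,0,0,0],[0,-100,0,0,0,0],[0,-100,0,0,0,0],[0,-100,0,0,0,0]], "fingers": 50}}

```text
time: 8.25
position: [0.4588, -0.1517, 0.1048]
tcp_rot: [-90.0, -0.1, 2.1]
wrist_force: [-0.6, -0.4, -0.5]
width: 0.0497
```

Emit:
{"op": "move_arm", "data": {"targets": [[0,0,40,0,0,0],[0,0,70,0,0,0],[0,0,70,0,0,0],[0,0,70,0,0,0],[0,0,70,0,0,0],[0,0,70,0,0,0],[0,0,70,0,0,0],[0,0,70,0,0,0],[0,0,70,0,0,0],[0,0,70,0,0,0]]}}

```text
time: 9.25
position: [0.4561, -0.0819, 0.1043]
tcp_rot: [-90.0, -0.0, 2.0]
wrist_force: [0.3, 0.1, -0.5]
width: 0.0501
```

Run:
```python
from h import *
import pickle
s,d,C=wr(); print(s['position'],s['tcp_rot'],s['width']); save(d,'w3.png'); pickle.dump((d,C),open('w3.pkl','wb'))
t=get_image('top'); pickle.dump(t,open('t3.pkl','wb')); a=t['img'][110:230,200:360,::-1]; cv2.imwrite('pics/t3.png',cv2.resize(a,(800,600),interpolation=cv2.INTER_CUBIC))
```

```text
[ 0.45614239 -0.08188349  0.10434989] [-9.00092720e+01 -4.43769354e-03  2.04432732e+00] 0.05005039474908552
```

View pics/w3.png

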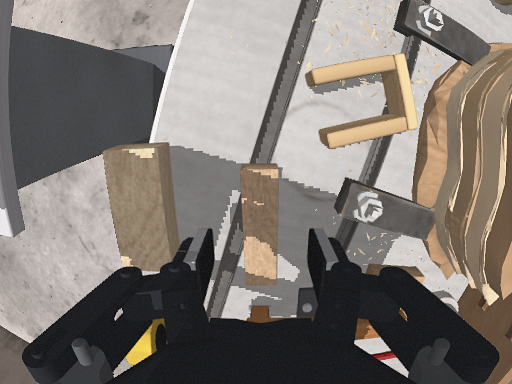

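Run:
```python
from h import *
import pickle
d,C=pickle.load(open('w3.pkl','rb'))
f=lambda u,v,z:wp(d,C,u,v,z)[:2]
t=(f(245,285,.006)+f(276,285,.006))/2; b=(f(240,165,.024)+f(278,165,.024))/2; w=b-t
print(t,b,np.linalg.norm(w),np.degrees(np.arctan2(w[1],w[0]))); print('armtail',f(250,307,.053),f(250,318,.053))
d,C=pickle.load(open('w2.pkl','rb')); print('armtail w2',f(240,290,.053),f(240,310,.053))
```

```text
[ 0.45982146 -0.17846764] [ 0.45424867 -0.05643385] 0.1221609663556935 92.61465023790512
armtail [ 0.45077854 -0.16817427] [ 0.45099556 -0.18056742]
armtail w2 [ 0.44709256 -0.19410835] [ 0.44711301 -0.2112719 ]
```

View pics/t3.png

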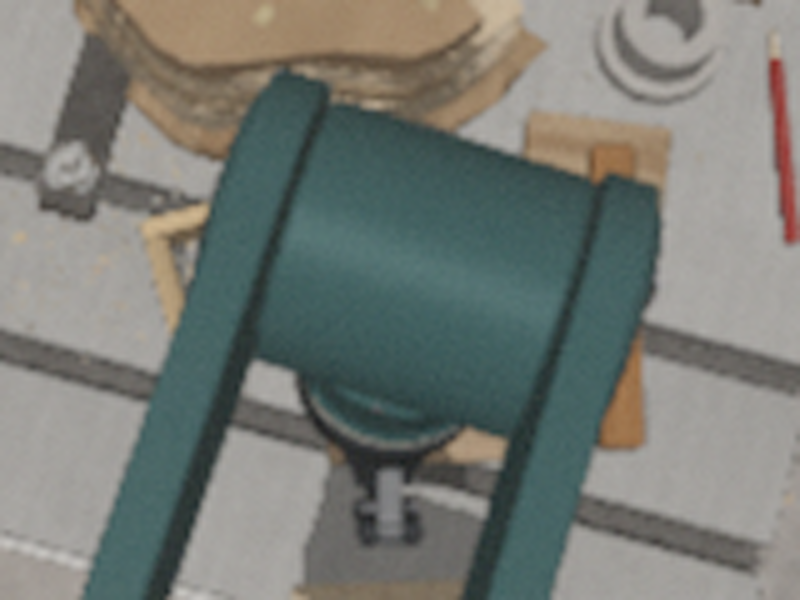

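Emit:
{"op": "move_arm", "data": {"targets": [[-1,40,9,0,0,0],[-1,70,9,0,0,0],[-1,90,9,0,0,0],[-1,98,9,0,0,0],[-1,98,9,0,0,0],[-1,98,9,0,0,0],[-1,98,9,0,0,0],[-1,98,9,0,0,0],[-1,98,9,0,0,0],[-1,98,9,0,0,0]]}}

```text
time: 10.35
position: [0.4551, -0.0728, 0.0068]
tcp_rot: [-90.0, -0.0, 2.1]
wrist_force: [-0.3, 0.9, -0.3]
width: 0.05
```

Emit:
{"op": "move_arm", "data": {"targets": [[0,0,0,0,0,0],[0,0,0,0,0,0],[0,0,0,0,0,0],[0,0,0,0,0,0],[0,0,0,0,0,0],[0,0,0,0,0,0],[0,0,0,0,0,0],[0,0,0,0,0,0],[0,0,0,0,0,0],[0,0,0,0,0,0]], "fingers": 15}}

```text
time: 11.35
position: [0.4552, -0.0729, 0.0067]
tcp_rot: [-90.0, -0.1, 2.1]
wrist_force: [0.8, 0.2, 5.9]
width: 0.0286
```

Emit:
{"op": "move_arm", "data": {"targets": [[0,0,-10,0,0,0],[0,0,-20,0,0,0],[0,0,-28,0,0,0],[0,0,-34,0,0,0],[0,0,-38,0,0,0],[0,0,-42,0,0,0],[0,0,-46,0,0,0],[0,0,-50,0,0,0],[0,0,-54,0,0,0],[0,0,-54,0,0,0]]}}

```text
time: 12.35
position: [0.457, -0.1251, 0.0067]
tcp_rot: [-89.8, -0.0, 2.0]
wrist_force: [-0.8, 5.6, 7.5]
width: 0.0284
```

Run:
```python
from h import *
print(get_state()['wrist_force']); d=get_image('scene'); a=d['img'][150:230,230:330,::-1]; cv2.imwrite('pics/s4.png',cv2.resize(a,(750,600),interpolation=cv2.INTER_CUBIC))
```

```text
[-0.79119024  5.60180222  7.52989492]
```

View pics/s4.png

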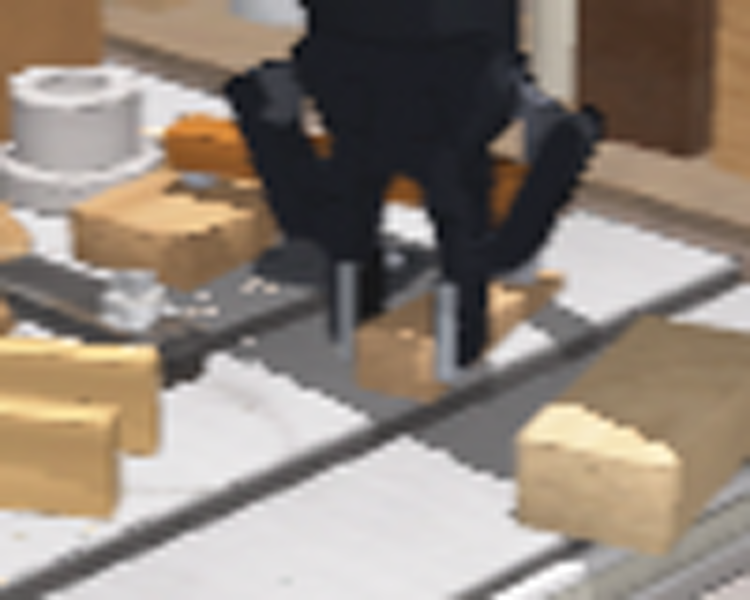

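The wedge slides under the tail in line; light resistance (5.6 N), so it is on the ramp. Continue.

Emit:
{"op": "move_arm", "data": {"targets": [[0,0,-2,0,0,0],[0,0,-4,0,0,0],[0,0,-6,0,0,0],[0,0,-8,0,0,0],[0,0,-10,0,0,0],[0,0,-12,0,0,0],[0,0,-13,0,0,0],[0,0,-14,0,0,0],[0,0,-14,0,0,0],[0,0,-14,0,0,0]]}}

```text
time: 13.4
position: [0.4574, -0.1383, 0.0067]
tcp_rot: [-89.7, -0.0, 2.1]
wrist_force: [0.5, 7.4, 8.8]
width: 0.0283
```

Emit:
{"op": "move_arm", "data": {"targets": [[0,0,-1,0,0,0],[0,0,-2,0,0,0],[0,0,-3,0,0,0],[0,0,-4,0,0,0],[0,0,-5,0,0,0],[0,0,-6,0,0,0],[0,0,-7,0,0,0],[0,0,-8,0,0,0],[0,0,-8,0,0,0],[0,0,-8,0,0,0]]}}

```text
time: 14.4
position: [0.4576, -0.1444, 0.0067]
tcp_rot: [-89.5, -0.0, 2.1]
wrist_force: [-0.4, 12.8, 10.1]
width: 0.0289
```

Emit:
{"op": "move_arm", "data": {"targets": [[0,0,-1,0,0,0],[0,0,-2,0,0,0],[0,0,-3,0,0,0],[0,0,-4,0,0,0],[0,0,-4,0,0,0],[0,0,-4,0,0,0],[0,0,-4,0,0,0],[0,0,-4,0,0,0],[0,0,-4,0,0,0],[0,0,-4,0,0,0]]}}

```text
time: 15.4
position: [0.4576, -0.1464, 0.0067]
tcp_rot: [-89.3, 0.0, 2.1]
wrist_force: [-1.0, 17.3, 12.3]
width: 0.0285
```

Emit:
{"op": "move_arm", "data": {"targets": [[0,0,-1,0,0,0],[0,0,-2,0,0,0],[0,0,-3,0,0,0],[0,0,-4,0,0,0],[0,0,-5,0,0,0],[0,0,-5,0,0,0],[0,0,-5,0,0,0],[0,0,-5,0,0,0],[0,0,-5,0,0,0],[0,0,-5,0,0,0]]}}

```text
time: 16.4
position: [0.4576, -0.1485, 0.0067]
tcp_rot: [-88.9, 0.0, 2.1]
wrist_force: [-1.2, 26.0, 16.4]
width: 0.0287
```

Emit:
{"op": "move_arm", "data": {"targets": [[0,0,0,0,0,0],[0,0,0,0,0,0],[0,0,0,0,0,0],[0,0,0,0,0,0],[0,0,3,0,0,0],[0,0,6,0,0,0],[0,-20,10,0,0,0],[0,-50,20,0,0,0],[0,-90,50,0,0,0],[0,-90,80,0,0,0]], "fingers": 50}}

```text
time: 17.4
position: [0.4589, -0.0784, 0.1026]
tcp_rot: [-90.2, -0.7, 2.0]
wrist_force: [1.0, -0.3, 0.1]
width: 0.0499
```

Run:
```python
from h import *
import pickle
s,d,C=wr(); print(s['position'],s['tcp_rot'],s['width'],s['wrist_force']); save(d,'w5.png'); pickle.dump((d,C),open('w5.pkl','wb'))
d=get_image('scene'); a=d['img'][150:230,230:330,::-1]; cv2.imwrite('pics/s5.png',cv2.resize(a,(750,600),interpolation=cv2.INTER_CUBIC))
```

```text
[ 0.45888202 -0.07840709  0.1025985 ] [-90.22505502  -0.67589687   1.96180591] 0.04988495314285847 [ 1.01943382 -0.30606809  0.10728921]
```

View pics/s5.png

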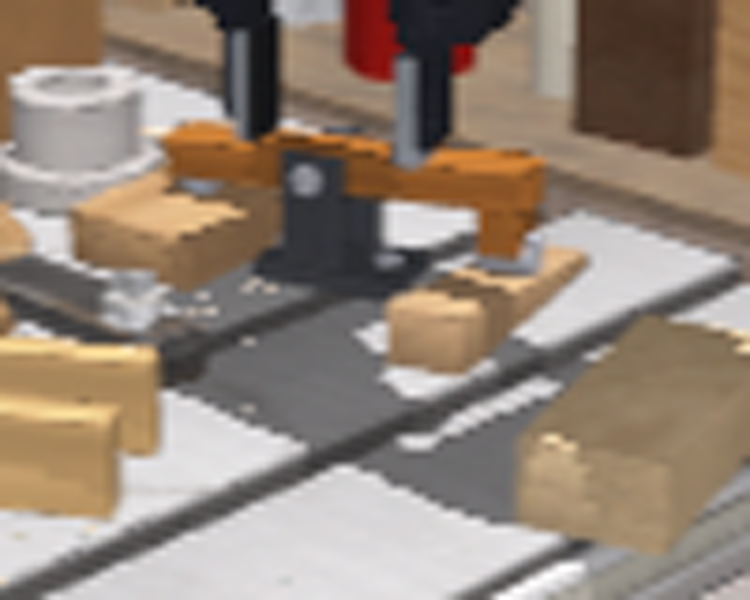

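View pics/w5.png

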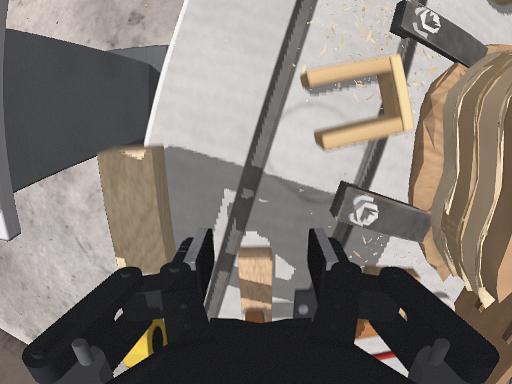

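The nose rests on the block, the wedge lies flat under the roller with thick end at (255,247) in the wrist view. I'll confirm the jam with a push of closed fingers on the thick end.

Emit:
{"op": "move_arm", "data": {"targets": [[0,0,0,0,0,0],[0,0,0,0,0,0],[0,0,0,0,0,0],[-1,30,-5,0,0,0],[-1,60,-10,0,0,0],[-1,80,-15,0,0,0],[-1,90,-20,0,0,0],[-1,90,-25,0,0,0],[-1,90,-28,0,0,0],[-1,90,-28,0,0,0]], "fingers": 0}}

```text
time: 18.5
position: [0.4562, -0.1067, 0.0077]
tcp_rot: [-90.1, -0.2, 2.0]
wrist_force: [0.5, 0.9, 0.1]
width: 0.0003
```

Run:
```python
from h import *
import pickle
d,C=pickle.load(open('w5.pkl','rb'))
print(wp(d,C,238,247,.024),wp(d,C,272,247,.024)); s=get_state(); print(s['position'],s['width'],s['wrist_force'],s['tcp_rot'])
```

```text
[ 0.4427032  -0.12300335  0.024     ] [ 0.47108932 -0.12213816  0.024     ]
[ 0.45624372 -0.1067468   0.00774769] 0.00031072970795629904 [0.48507284 0.88561937 0.06169392] [-90.07134373  -0.15819331   2.01064976]
```

Emit:
{"op": "move_arm", "data": {"targets": [[0,0,-1,0,0,0],[0,0,-2,0,0,0],[0,0,-3,0,0,0],[0,0,-4,0,0,0],[0,0,-5,0,0,0],[0,0,-6,0,0,0],[0,0,-7,0,0,0],[0,0,-8,0,0,0],[0,0,-8,0,0,0],[0,0,-8,0,0,0]]}}

```text
time: 19.5
position: [0.4553, -0.1138, 0.0063]
tcp_rot: [-90.0, 0.0, 2.1]
wrist_force: [-0.2, -0.2, 0.6]
width: 0.0002
```

Emit:
{"op": "move_arm", "data": {"targets": [[0,0,-1,0,0,0],[0,0,-2,0,0,0],[0,0,-3,0,0,0],[0,0,-4,0,0,0],[0,0,-5,0,0,0],[0,0,-6,0,0,0],[0,0,-6,0,0,0],[0,0,-6,0,0,0],[0,0,-6,0,0,0],[0,0,-6,0,0,0]]}}

```text
time: 20.5
position: [0.4555, -0.1197, 0.0063]
tcp_rot: [-90.0, -0.0, 2.1]
wrist_force: [-0.6, -0.2, -0.0]
width: -0.0004
```

Emit:
{"op": "move_arm", "data": {"targets": [[1,0,-1,0,0,0],[1,0,-2,0,0,0],[1,0,-3,0,0,0],[1,0,-4,0,0,0],[1,0,-5,0,0,0],[1,0,-6,0,0,0],[1,0,-6,0,0,0],[1,0,-6,0,0,0],[1,0,-6,0,0,0],[1,0,-6,0,0,0]]}}

```text
time: 21.5
position: [0.4567, -0.1255, 0.0063]
tcp_rot: [-90.0, 0.0, 2.1]
wrist_force: [0.2, 1.3, 0.2]
width: 0.0003
```

Emit:
{"op": "move_arm", "data": {"targets": [[0,0,-1,0,0,0],[0,0,-2,0,0,0],[0,0,-3,0,0,0],[0,0,-4,0,0,0],[0,0,-5,0,0,0],[0,0,-6,0,0,0],[0,0,-6,0,0,0],[0,0,-6,0,0,0],[0,0,-6,0,0,0],[0,0,-6,0,0,0]]}}

```text
time: 22.5
position: [0.4567, -0.126, 0.0064]
tcp_rot: [-89.3, 0.0, 2.1]
wrist_force: [-1.0, 17.5, 6.8]
width: -0.0001
```

Emit:
{"op": "move_arm", "data": {"targets": [[0,0,-1,0,0,0],[0,0,-2,0,0,0],[0,0,-3,0,0,0],[0,0,-3,0,0,0],[0,0,-3,0,0,0],[0,0,-3,0,0,0],[0,0,-3,0,0,0],[0,0,-3,0,0,0],[0,0,-3,0,0,0],[0,0,-3,0,0,0]]}}

```text
time: 23.5
position: [0.4566, -0.1264, 0.0064]
tcp_rot: [-89.0, 0.1, 2.1]
wrist_force: [-0.4, 24.2, 9.6]
width: -0.0001
```

Emit:
{"op": "move_arm", "data": {"targets": [[0,0,4,0,0,0],[0,0,10,0,0,0],[0,0,20,0,0,0],[0,0,30,0,0,0],[0,-40,40,0,0,0],[0,-80,50,0,0,0],[0,-120,60,0,0,0],[0,-160,60,0,0,0],[-50,-160,60,0,0,0],[-100,-160,60,0,0,0]]}}

```text
time: 24.5
position: [0.3552, -0.0787, 0.1681]
tcp_rot: [-90.1, -0.1, 2.1]
wrist_force: [-2.2, -0.8, 0.3]
width: 0.0002
```

Emit:
{"op": "move_arm", "data": {"targets": [[-40,0,40,0,0,0],[-60,0,80,0,0,0],[-60,0,120,0,0,0],[-60,0,160,0,0,0],[-60,0,200,0,0,0],[-60,0,200,0,0,0],[-60,0,200,0,0,0],[-60,0,200,0,0,0],[-60,0,200,0,0,0],[-60,0,200,0,0,0]]}}

```text
time: 25.5
position: [0.2881, 0.1182, 0.1662]
tcp_rot: [-90.0, -0.0, 1.9]
wrist_force: [-0.6, 0.6, -1.2]
width: 0.0
```

Run:
```python
from h import *
d=get_image('scene'); a=d['img'][150:230,230:330,::-1]; cv2.imwrite('pics/s6.png',cv2.resize(a,(750,600),interpolation=cv2.INTER_CUBIC))
t=get_image('top'); a=t['img'][::,:,::-1][110:260,150:370]; cv2.imwrite('pics/t6.png',cv2.resize(a,(792,540),interpolation=cv2.INTER_CUBIC))
W0=np.load('top.npy');W=cloud(t); v,u=np.mgrid[0:384,0:512]; U=u/.64;V=v/.64
for n,(a,b,c,e,z0,z1) in dict(block=(465,492,205,250,.015,.03),long=(395,480,340,395,.025,.05),tape=(495,580,350,395,.03,.08),ring=(270,305,220,260,.005,.02)).items():
    for w in(W0,W):
        m=(U>a)&(U<b)&(V>c)&(V<e)&(w[...,2]>z0)&(w[...,2]<z1); print(n,m.sum(),w[m].mean(0).round(4))
for q in((503,220),(507,305)):
    i=int(q[1]*.64),int(q[0]*.64); print([np.nanmedian(w[i[0]-3:i[0]+4,i[1]-1:i[1]+2,2]).round(4) for w in (W0,W)])
```

```text
block 237 [ 0.5943 -0.175   0.0229]
block 234 [ 0.5942 -0.1752  0.0233]
long 880 [ 0.3558 -0.1024  0.0321]
long 882 [ 0.3558 -0.1025  0.0322]
tape 396 [ 0.3422 -0.2426  0.054 ]
tape 398 [ 0.3422 -0.2425  0.0539]
ring 177 [0.5695 0.1503 0.0099]
ring 178 [0.57   0.1503 0.0099]
[np.float64(0.053), np.float64(0.0492)]
[np.float64(0.0535), np.float64(0.0578)]
```

View pics/t6.png

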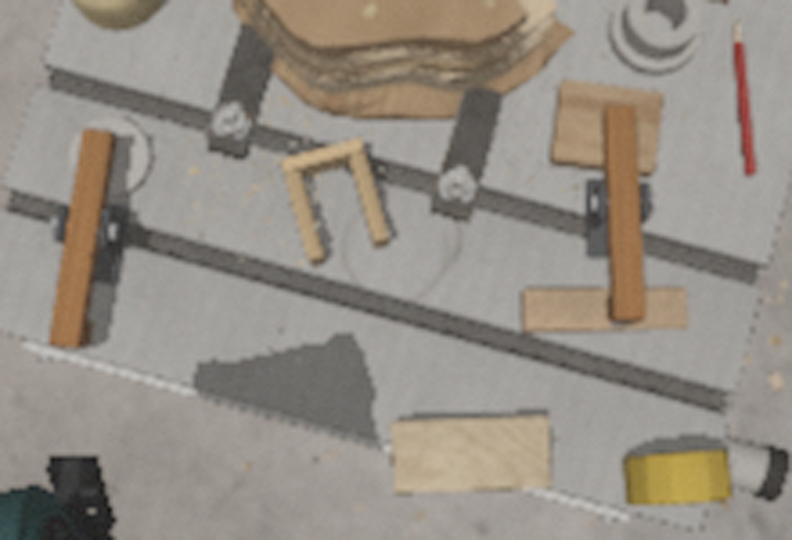

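View pics/s6.png

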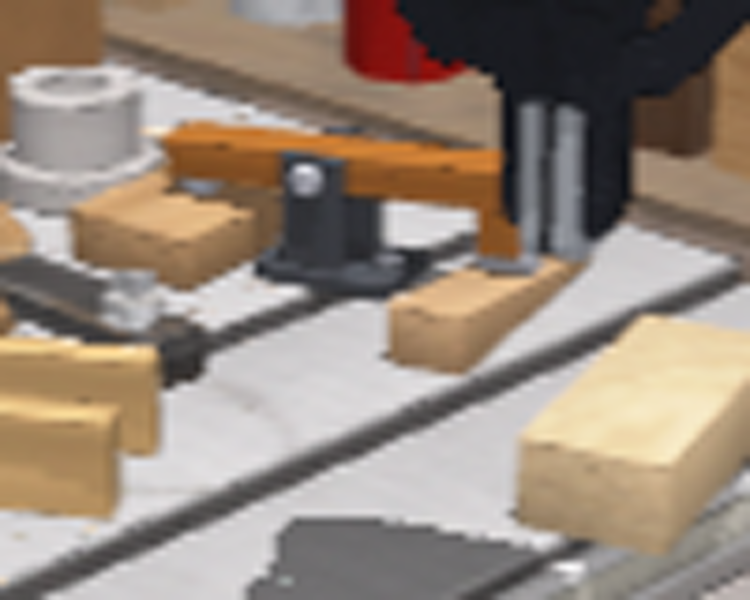

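The wedge is in line under the roller, flat on the table. The nose has dropped about 4 mm onto the block and the tail has risen about 4 mm (roughly 0.065 rad). Nothing else has moved.

```bash
python3 -c "
from plant import *
print(hand_in())"
```

```text
the job is handed in; nothing more can be done
None
```

The wedge is jammed under the tail of the right-hand clamp, and the clamp's nose is bearing on the thin offcut. I handed the job in at about 26 s on the robot's clock, well under the 58 s limit.

**What I did:** I lifted the wedge out of its pocket by the thin end and set it down in line with the tail roller. I then gripped it near the thick end and pushed it in, thin end first and flat on the table, until the push reached about 26 N. After letting go, I pushed the thick end with closed fingers to about 24 N; it moved less than 1 mm. I then backed the arm clear.

**Last checks:**
- **Clamp:** the nose end dropped about 4 mm and the tail rose about 4 mm. That is roughly 0.065 rad, inside the 0.05 to 0.07 range where the nose meets the offcut.
- **Other objects:** the thin offcut, long offcut, tape measure and ring are all within 0.5 mm of where they started in the top camera view.

**Disagreement:** the first wrist-camera reading of the clamp tail was about 8 mm off the top-camera reading, because the clamp was near the edge of the fisheye image. I used the top-camera reading, and the final pictures agree with it. No check failed.

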